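# Set up the double glue pot at its warmer

### The job

Get the luthier's glue warmer ready: first slide the wide dark pot along the bench, flat on the bench top and never lifted or tipped, until it is fully home against the inside of the half-round heating collar. Then pick up the tall narrow open steel pot and lower it gently, without dropping it, into the wide pot so that it stands upright on its floor, with the wide pot still fully home. Leave all the other things on the bench where they are.

Things in the scene. Friction and masses are not known exactly. Their poses are not given: they have to be found in the camera images.
- water_pot: wide open water pot, dark steel, straight round wall: 96 mm outside diameter, 60 mm high, wall 5 mm, floor 5 mm thick, 86 mm inside diameter, about 0.55 kg; stands loose on the bench, too wide for the gripper. Origin: centre of its underside; z up along its axis.
- glue_pot: tall narrow open glue pot, bright steel, straight round wall: 60 mm outside diameter, 105 mm high, wall 4 mm, no lid and no handle, about 0.25 kg. Stands on the bench, on the left or the right. Origin: centre of its underside; z up. Standing in the wide pot it rises 50 mm above that pot's rim.
- collar: fixed glue warmer without a floor: half-round aluminium band (40 mm high, 8 mm thick, inside radius 52 mm, 60 degrees to each side of its middle) and behind it a grey control box 75 x 85 mm, 60 mm high, dial to 73 mm. Origin: point on the bench where the wide pot's centre is when fully home, touching the band's middle. x axis: level, from the open mouth to the box (the way to push); z up.
- varnish_can: bystander: closed round can with a paper label, 68 mm diameter, 100 mm high, across the bench from the glue pot. Origin: centre of its underside.
- neck_block: bystander: dark wooden block 110 x 50 x 35 mm. Origin: centre of its underside, x along its length.
- mug: bystander: white ceramic mug, 74 mm diameter, 85 mm high, handle at its +y. Origin: centre of its underside.
- glue_brush: bystander: flat brush lying on the bench along its x axis. Origin: on the bench under its middle.
- screwdriver: bystander: screwdriver lying on the bench along its x axis. Origin: on the bench under its middle.
There are look-alikes about, which are no part of the job. Leave any orange or purple look-alike of the water_pot alone. Leave any pink or turquoise look-alike of the collar alone.

How it is judged:
By the outcome, as a careful person would: the job done as asked, in the order asked, and still so for the second after the job is handed in, with the robot touching nothing.
It also fails if it takes over 64 s, if anything falls off the work surface, if the arm or the gripper's body presses on something with over 40 N, if the wrist force passes 120 N, or if a joint passes its speed limit or range.

### The arm

A 6-joint arm with a two-finger parallel gripper is mounted at the origin on the work surface. World frame = base frame: x ahead of the robot, y to its left, z up, the work surface at z = 0. Lengths are in m, angles in rad, forces in N, time in s.
With the tool pointing down it reaches from about 0.225 to 0.875 m from the base axis. Payload 3.4 kg.
Tool frame: the origin (TCP) lies at the very end of the fingers, on their centre line; the grasp point (between the pads) lies 19 mm behind it (manip.grasp_offset is the distance from the TCP to the grasp point, in m); x points along the fingers, y is the direction in which the jaws open and shut, and the axes are right-handed (so a half turn about x gives the same grasp; the last joint's range is limited). The gripper opens to 85 mm and grips with 20 to 120 N. Pads are 22 mm wide; open, the fingers measure 114 mm over their backs; the gripper's body (76 mm by 85 mm) begins 54 mm behind the grasp point. The pads swing forward as they close: fully open they stand 13 mm farther back than shut.
Start: joints at [1.049, 0.276, 1.505, -0, 1.361, -0.121], TCP at [0.224, 0.529, 0.231] pointing down, gripper open.
Joint ranges: [-2.89, 2.89], [-0.75, 2.08], [0.22, 2.7], [-1.18, 4.32], [0.11, 2.71], [-2.7, 2.7]. Speed limits (rad/s): [2.57, 2.57, 3.14, 3.14, 3.14, 3.14].

### API

Orientations are given as a unit quaternion [w, x, y, z].
In Python, from rig import manip gives the robot as it stands.
- The arm moves only by the tool step_arm, never from a script. Its argument "increments" is a list of rows, each an object with "grip": the opening, from 0 (shut) to 1 (fully open); "delta_pos": the shift along the world's x, y, z in m, a list of three; "twist": the turn about the world's z in degrees. A call has 1 to 10 rows; each row shifts and turns the commanded pose from where the row before left it; what a row does not reach is not made up. A row lasts 1/12 s, in which the tool goes at most 41.7 mm and 7.16 degrees, less where a joint would pass 70% of its speed; a pose out of reach is approached as far as the arm can. A call with a gripper value outside its range is refused whole. The fingers move at their own pace and stop on an object; "force" is the grip in N (left out, the last holds). Time passes only in rows, so rows that do not move let the fingers close. It gives the time, the measured TCP pose, the force and the opening at its end, in the units of the state.
- manip.get_state(): the state, without advancing time (a new reading comes with each control period).
- manip.get_image(name): name is "side" or "top" or "wrist"; returns a dict with "img" (420x560x3 uint8, red, green, blue), "fx", "fy", "cx", "cy" (pixels), "rvec" (rotation vector, rad) and "tvec" (3), from world to camera coordinates, as OpenCV has them; the wrist camera has in their place "mount" (4x4, takes a point from camera to tool coordinates, whose origin is the TCP and whose axes are the tool frame's). Camera axes: x right, y down, z forward; pixel columns grow to the right and rows downward; lengths in m; the calibration is good to about 2 mm. A picture is of the moment at which its call begins: read the wrist's pose just before it. There is no depth.
- manip.sign_off(): hands the job in, once; it reports no verdict.
The state is a dict: "clock": time; "qpos": joint angles; "qd": joint speeds; "effort": joint torques, N m; "position": TCP position; "ee_rot": TCP orientation; "contact_force": force on the tool from outside, world axes, zero at the start; "moment": the same for the moment, N m; "width": finger opening in m.
Only numpy, scipy, OpenCV 4.12 (cv2) and the standard library are available. Lean on these libraries where they do the work, as an engineer would, in place of code of your own. Each camera call takes 0.05 s, during which the arm holds its last target. There are 200 camera calls.

## Working session

There is one attempt and no reset: what is moved stays moved. The work goes in short steps, Python scripts to look and compute and a tool call to move; the robot and the scene stay as the last step left them, time stands still between calls to the robot, and variables do not carry over. Pictures are saved under pics/ and viewed, about 8 in all and at most 12, crops included, and the job is handed in when it is done.

Besides the shell and the picture viewer there is one more tool, called after "Call:" as name([rows], argument=value, ...), one row to a line, values as JSON. step_arm: Moves the arm, as the interface text tells. Its arguments: {"type":"object","properties":{"increments":{"type":"array"},"force":{"type":"number"}},"required":["increments"]}

```bash
mkdir -p pics
cat > h.py <<'E'
import numpy as np, cv2
from rig import manip
from scipy.spatial.transform import Rotation as R
def snap(n,save=None):
    s=manip.get_state(); d=manip.get_image(n)
    if 'mount' in d:
        q=s['ee_rot']; T=np.eye(4); T[:3,:3]=R.from_quat([q[1],q[2],q[3],q[0]]).as_matrix(); T[:3,3]=s['position']
        W=T@np.array(d['mount']); d['C']=W[:3,3]; d['Rwc']=W[:3,:3]
    else:
        Rm=cv2.Rodrigues(np.array(d['rvec'],float))[0]; d['Rwc']=Rm.T; d['C']=-Rm.T@np.array(d['tvec']).ravel()
    if save: cv2.imwrite('pics/'+save,d['img'][:,:,::-1])
    return d
def ray(d,u,v):
    r=d['Rwc']@np.array([(u-d['cx'])/d['fx'],(v-d['cy'])/d['fy'],1.]); return d['C'],r
def onz(d,u,v,z):
    C,r=ray(d,u,v); return C+r*(z-C[2])/r[2]
def proj(d,p):
    c=d['Rwc'].T@(np.array(p,float)-d['C']); return d['fx']*c[0]/c[2]+d['cx'],d['fy']*c[1]/c[2]+d['cy']
E
python3 - <<'E'
from h import *
a=snap('top','top1.png');b=snap('side','side1.png')
print(a['C'],a['Rwc'],a['fx'],b['C'],b['Rwc'][:,2]);print(manip.get_state())
E
```

```text
[ 0.41794306 -0.0114942   1.11811948] [[ 0.00404847 -0.99785606  0.06532141]
 [-0.99998129 -0.00433935 -0.00431168]
 [ 0.00458589 -0.06530273 -0.99785496]] 424.8277509345418 [ 0.20305999 -0.79444718  1.02676551] [ 0.21880387  0.60931437 -0.76214229]
{'clock': 0.1, 'qpos': array([ 1.04900117e+00,  2.76511525e-01,  1.50598241e+00,  1.18299106e-05,
        1.36069720e+00, -1.21016386e-01]), 'qd': array([ 0.00067566, -0.0009707 , -0.00495822, -0.00045203,  0.00072765,
       -0.00117953]), 'effort': array([ 1.96400651e-03, -4.17696655e+01, -2.46405351e+01, -2.08315532e-04,
        5.84751993e-03,  1.38171833e-05]), 'position': array([0.22410752, 0.52903114, 0.23054736]), 'ee_rot': array([ 0.69277416,  0.14021617,  0.69313899, -0.141286  ]), 'contact_force': array([0.45205502, 0.27870435, 0.42000507]), 'moment': array([0.01396645, 0.01994983, 0.05147175]), 'width': 0.08570676978253926}
```

View pics/top1.png

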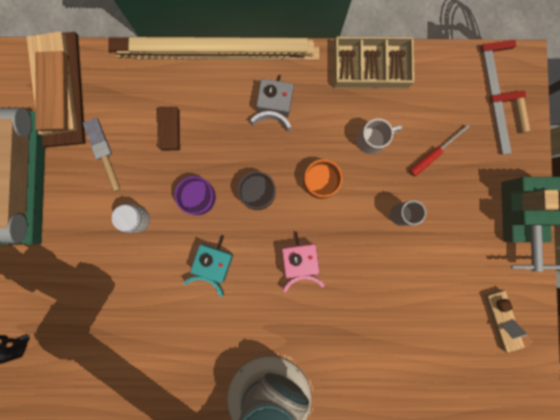

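View pics/side1.png

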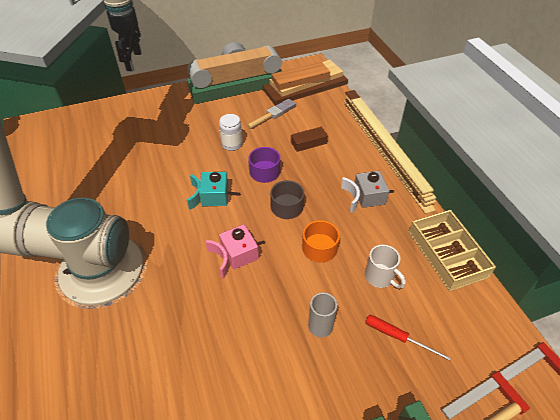

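Top view, by pixel. Water pot candidates: dark (257,191), which fits; purple (194,195) and orange (323,179) are look-alikes. Collar candidates: grey (272,105), which fits; teal (210,265) and pink (300,262) are look-alikes. Glue pot candidates: open steel, no handle (413,212), which fits; the mug (377,136) and the can (128,218) don't. I'll check with one close crop and measure.

Run:
```python
from h import *
a=snap('top')
im=a['img']; hsv=cv2.cvtColor(im,cv2.COLOR_RGB2HSV)
def comp(mask,u,v,r):
    m=np.zeros_like(mask); cv2.circle(m,(u,v),r,255,-1); m=cv2.morphologyEx(mask&m,cv2.MORPH_CLOSE,np.ones((3,3)))
    c=max(cv2.findContours(m,0,cv2.CHAIN_APPROX_NONE)[0],key=cv2.contourArea); return c
from scipy.optimize import least_squares
grey=((hsv[:,:,1]<75)*255).astype(np.uint8)
vis=cv2.resize(im[70:250,220:460],None,fx=3.3,fy=3.3,interpolation=cv2.INTER_CUBIC)
for n,u,v,r,z in (('pot',257,191,26,.06),('glue',413,212,20,.105),('collar',272,105,33,.04)):
    c=comp(grey,u,v,r)
    cv2.drawContours(vis,[((c-[220,70]+.5)*3.3).astype(np.int32)],-1,(0,255,0),1)
    if n!='collar':
        # contour mixes rim and base: robust fit of the known radius
        P=np.array([onz(a,x,y,z)[:2] for x,y in c[:,0]]); R0={'pot':.048,'glue':.03}[n]
        s=least_squares(lambda p:np.hypot(*(P-p).T)-R0,P.mean(0),loss='soft_l1',f_scale=.001)
        print(n,s.x.round(4),len(c),np.sqrt(np.mean(s.fun**2)).round(4), (np.hypot(*(P-s.x).T)).min().round(4),(np.hypot(*(P-s.x).T)).max().round(4),c[:,0].min(0),c[:,0].max(0))
    else: print(cv2.minAreaRect(c),c[:,0].min(0),c[:,0].max(0))
cv2.imwrite('pics/crop1.png',vis[:,:,::-1])
```

```text
pot [0.5272 0.0337] 102 0.003 0.0423 0.0473 [238 172] [274 208]
glue [ 0.4701 -0.3397] 85 0.006 0.0268 0.0434 [393 200] [425 224]
((273.3688049316406, 103.34893035888672), (40.7765998840332, 47.59147262573242), 9.727579116821289) [250  79] [292 130]
```

View pics/crop1.png

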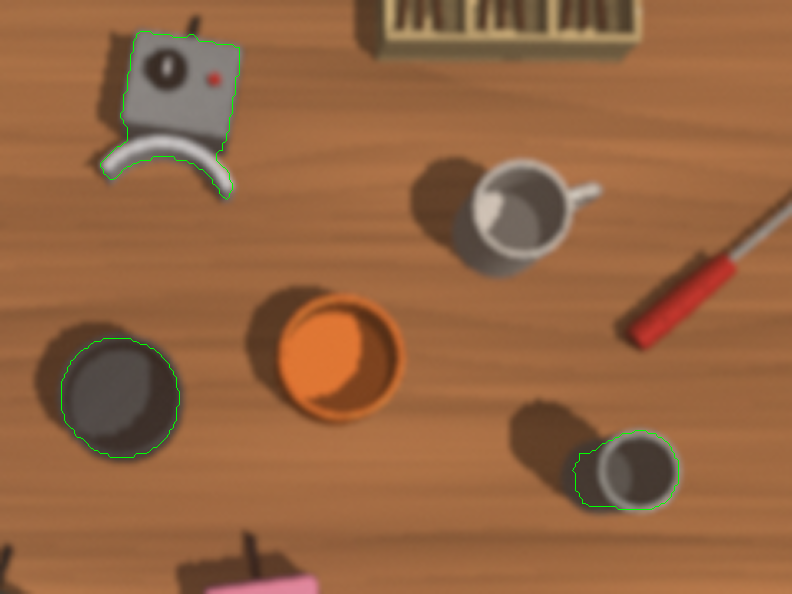

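The crop confirms the choices: dark pot rim at about (256.7,190.8), glue pot rim at (413.9,212.4), grey collar with its mouth facing the robot. Next I'll fit the band.

Run:
```python
from h import *
from scipy.optimize import least_squares
a=snap('top'); im=a['img']; hsv=cv2.cvtColor(im,cv2.COLOR_RGB2HSV)
p=onz(a,220+120.5/3.3,70+398.5/3.3,.06); g=onz(a,220+640/3.3,70+470/3.3,.105)
print('pot',p.round(4),'glue',g.round(4))
m=((hsv[:,:,1]<75)&(hsv[:,:,2]>140)).astype(np.uint8)*255
m[:109]=0;m[132:]=0;m[:,:248]=0;m[:,294:]=0
ys,xs=np.nonzero(m);P=np.array([onz(a,x,y,.04)[:2] for x,y in zip(xs,ys)])
s=least_squares(lambda q:np.hypot(*(P-q).T)-.056,P.mean(0)-[.05,0],loss='soft_l1',f_scale=.003)
d=P-s.x; print('band c',s.x.round(4),len(P),np.hypot(*d.T).min(),np.hypot(*d.T).max())
an=np.degrees(np.arctan2(d[:,1],d[:,0]));print('ang',an.min(),an.max(),(an.min()+an.max())/2)
f=lambda u,v:onz(a,220+u/3.3,70+v/3.3,.06)[:2]
for A,B in (((123,126),(136,32)),((224,140),(240,45))):
    e=f(*B)-f(*A);print('edge',np.degrees(np.arctan2(e[1],e[0])),np.hypot(*e))
print('boxtop mid',(f(136,32)+f(240,45)+f(123,126)+f(224,140))/4)
st=manip.get_state();q=st['ee_rot'];M=R.from_quat([q[1],q[2],q[3],q[0]]).as_matrix();print(M.round(3)); w=manip.get_image('wrist');print(np.array(w['mount']).round(3),w['fx'])
```

```text
pot [0.5252 0.0321 0.06  ] glue [ 0.4703 -0.3465  0.105 ]
band c [0.6741 0.0028] 178 0.05065566402277553 0.061235133821312515
ang -71.4502548321444 51.96713592667808 -9.741559452733156
edge -7.346165397688448 0.0744288712896802
edge -9.276656078861954 0.07553477899680351
boxtop mid [ 0.76717766 -0.01256888]
[[-0.001  0.39   0.921]
 [-0.001  0.921 -0.39 ]
 [-1.    -0.001 -0.   ]]
[[ 0.    -0.326  0.945 -0.142]
 [ 1.     0.001 -0.     0.001]
 [-0.001  0.945  0.326 -0.084]
 [ 0.     0.     0.     1.   ]] 303.9509934647027
```

Call:
step_arm([
  {"grip": 0.35,"delta_pos": [0.03,-0.025,0],"twist": 2},
  {"grip": 0.35,"delta_pos": [0.015,-0.025,0],"twist": 2},
  {"grip": 0.35,"delta_pos": [0.015,-0.025,0],"twist": 2},
  {"grip": 0.35,"delta_pos": [0.015,-0.025,0],"twist": 2},
  {"grip": 0.35,"delta_pos": [0.015,-0.025,0],"twist": 2},
  {"grip": 0.35,"delta_pos": [0.015,-0.025,0],"twist": 2},
  {"grip": 0.35,"delta_pos": [0.015,-0.025,0],"twist": 2},
  {"grip": 0.35,"delta_pos": [0.015,-0.025,0],"twist": 0},
  {"grip": 0.35,"delta_pos": [0.015,-0.025,0],"twist": 0},
  {"grip": 0.35,"delta_pos": [0.015,-0.025,0],"twist": 0},
])

```text
clock: 1.08
position: [0.3898, 0.2781, 0.2314]
ee_rot: [0.705, 0.055, 0.705, -0.055]
contact_force: [0.5, 0.8, -0.2]
width: 0.0298
```

Call:
step_arm([
  {"grip": 0.35,"delta_pos": [0.015,-0.025,0],"twist": 0},
  {"grip": 0.35,"delta_pos": [0.015,-0.025,0],"twist": 0},
  {"grip": 0.35,"delta_pos": [0.015,-0.025,0],"twist": 0},
  {"grip": 0.35,"delta_pos": [0.015,-0.025,0],"twist": 0},
  {"grip": 0.35,"delta_pos": [0.015,-0.025,0],"twist": 0},
  {"grip": 0.35,"delta_pos": [0.015,-0.025,0],"twist": 0},
  {"grip": 0.35,"delta_pos": [0.011,-0.025,0],"twist": 0},
  {"grip": 0.35,"delta_pos": [0.01,-0.025,0],"twist": 0},
  {"grip": 0.35,"delta_pos": [0.01,-0.025,0],"twist": 0},
  {"grip": 0.35,"delta_pos": [0.005,-0.022,0],"twist": 0},
])

```text
clock: 1.92
position: [0.5164, 0.0307, 0.2312]
ee_rot: [0.705, 0.055, 0.705, -0.056]
contact_force: [-0.1, 0.5, -0.2]
width: 0.0299
```

Run:
```python
from h import *
w=snap('wrist','w1.png');s=manip.get_state();print(s['position'],s['width'],s['contact_force'])
for p in ((.525,.032,.06),(.678,.002,.04),(.674,.003,.04)):print(proj(w,p))
```

```text
[0.51724827 0.02695895 0.23113474] 0.029637128584626648 [ 0.43159032 -3.36954652  0.56218175]
(np.float64(282.08877833086484), np.float64(189.47856251841318))
(np.float64(277.3257231193139), np.float64(300.01935945813807))
(np.float64(277.5966142545194), np.float64(297.3571176559083))
```

View pics/w1.png

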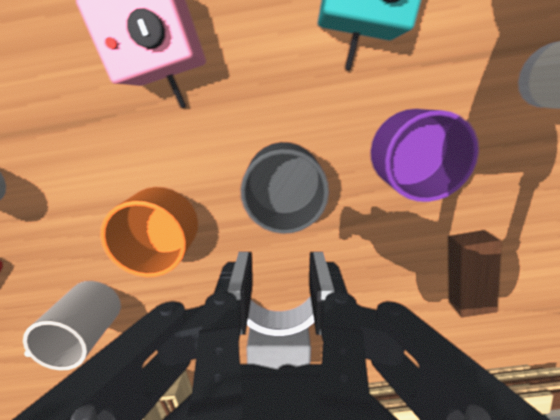

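Wrist view: dark pot rim centre at about (285,190) against a predicted (282,189), so the two views agree. The collar band lies behind the fingers at about (281,322).

Run:
```python
from h import *
w=snap('wrist');im=w['img'];hsv=cv2.cvtColor(im,cv2.COLOR_RGB2HSV)
print(manip.get_state()['position'])
for uv in ((285,190),(242,190),(327,190),(285,232)):print(uv,onz(w,*uv,.06).round(4))
for v in range(300,345,3): print(v,im[v,281])
for v in (324,333):print(v,onz(w,281,v,.04).round(4))
```

```text
[0.5163422  0.0293963  0.23107101]
(285, 190) [0.527  0.0305 0.06  ]
(242, 190) [ 0.5198 -0.0151  0.06  ]
(327, 190) [0.534 0.075 0.06 ]
(285, 232) [0.5757 0.023  0.06  ]
300 [216 150 100]
303 [224 157 105]
306 [228 162 108]
309 [215 162 131]
312 [156 156 160]
315 [157 157 161]
318 [156 155 159]
321 [155 156 158]
324 [159 157 162]
327 [141 138 142]
330 [247 247 247]
333 [241 240 243]
336 [103 104 106]
339 [107 109 109]
342 [109 108 109]
324 [ 0.7176 -0.0042  0.04  ]
333 [ 0.7325 -0.0065  0.04  ]
```

Call:
step_arm([
  {"grip": 0.35,"delta_pos": [0.014,0,-0.03],"twist": 0},
  {"grip": 0.35,"delta_pos": [0,0,-0.03],"twist": 0},
  {"grip": 0.35,"delta_pos": [0,0,-0.03],"twist": 0},
  {"grip": 0.35,"delta_pos": [0,0,-0.03],"twist": 0},
  {"grip": 0.35,"delta_pos": [0,0,-0.03],"twist": 0},
  {"grip": 0.35,"delta_pos": [0,0,-0.02],"twist": 0},
  {"grip": 0.35,"delta_pos": [0,0,-0.02],"twist": 0},
  {"grip": 0.35,"delta_pos": [0,0,-0.01],"twist": 0},
  {"grip": 0.35,"delta_pos": [0,0,-0.012],"twist": 0},
  {"grip": 0.35,"delta_pos": [0,0,0],"twist": 0},
])

```text
clock: 2.85
position: [0.5278, 0.0331, 0.0177]
ee_rot: [0.704, 0.055, 0.706, -0.055]
contact_force: [-0.0, 0.1, -0.4]
width: 0.0296
```

Call:
step_arm([
  {"grip": 0.35,"delta_pos": [0.004,-0.0005,0]},
  {"grip": 0.35,"delta_pos": [0.004,-0.0005,0]},
  {"grip": 0.35,"delta_pos": [0.004,-0.0008,0]},
  {"grip": 0.35,"delta_pos": [0.004,-0.0008,0]},
  {"grip": 0.35,"delta_pos": [0.004,-0.0008,0]},
  {"grip": 0.35,"delta_pos": [0.005,-0.001,0]},
  {"grip": 0.35,"delta_pos": [0.006,-0.0012,0]},
  {"grip": 0.35,"delta_pos": [0.007,-0.0014,0]},
  {"grip": 0.35,"delta_pos": [0.008,-0.0016,0]},
  {"grip": 0.35,"delta_pos": [0.008,-0.0016,0]},
])

```text
schema error: expected keys grip, delta_pos, twist
```

Call:
step_arm([
  {"grip": 0.35,"delta_pos": [0.008,-0.0016,0]},
  {"grip": 0.35,"delta_pos": [0.008,-0.0016,0]},
  {"grip": 0.35,"delta_pos": [0.008,-0.0016,0]},
  {"grip": 0.35,"delta_pos": [0.008,-0.0016,0]},
  {"grip": 0.35,"delta_pos": [0.008,-0.0016,0]},
  {"grip": 0.35,"delta_pos": [0.008,-0.0016,0]},
  {"grip": 0.35,"delta_pos": [0.008,-0.0016,0]},
  {"grip": 0.35,"delta_pos": [0.006,-0.0014,0]},
  {"grip": 0.35,"delta_pos": [0.004,-0.001,0]},
  {"grip": 0.35,"delta_pos": [0.002,-0.0005,0]},
])

```text
schema error: expected keys grip, delta_pos, twist
```

Run:
```python
from h import *
t=snap('top');s=manip.get_state();print(s['position'],s['contact_force'])
v=cv2.resize(t['img'][60:220,190:340],None,fx=3.5,fy=3.5,interpolation=cv2.INTER_CUBIC)
cv2.imwrite('pics/t2.png',v[:,:,::-1])
```

```text
[0.52858376 0.03298163 0.01876158] [-0.74980046 -0.09285062  0.31573409]
```

View pics/t2.png

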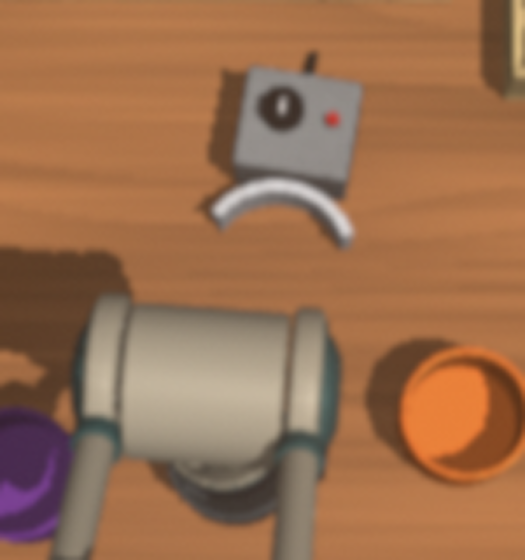

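The moves were refused because the twist key was missing. The picture shows nothing moved: the arm is still over the pot, at about (240,480) in the crop. I'll resend them with twist.

Call:
step_arm([
  {"grip": 0.35,"delta_pos": [0.004,-0.0005,0],"twist": 0},
  {"grip": 0.35,"delta_pos": [0.004,-0.0005,0],"twist": 0},
  {"grip": 0.35,"delta_pos": [0.004,-0.0008,0],"twist": 0},
  {"grip": 0.35,"delta_pos": [0.004,-0.0008,0],"twist": 0},
  {"grip": 0.35,"delta_pos": [0.004,-0.0008,0],"twist": 0},
  {"grip": 0.35,"delta_pos": [0.005,-0.001,0],"twist": 0},
  {"grip": 0.35,"delta_pos": [0.006,-0.0012,0],"twist": 0},
  {"grip": 0.35,"delta_pos": [0.007,-0.0014,0],"twist": 0},
  {"grip": 0.35,"delta_pos": [0.008,-0.0016,0],"twist": 0},
  {"grip": 0.35,"delta_pos": [0.008,-0.0016,0],"twist": 0},
])

```text
clock: 3.73
position: [0.5775, 0.0233, 0.0206]
ee_rot: [0.701, 0.056, 0.709, -0.055]
contact_force: [-12.3, 2.5, 18.3]
width: 0.0299
```

Call:
step_arm([
  {"grip": 0.35,"delta_pos": [0.008,-0.0016,0],"twist": 0},
  {"grip": 0.35,"delta_pos": [0.008,-0.0016,0],"twist": 0},
  {"grip": 0.35,"delta_pos": [0.008,-0.0016,0],"twist": 0},
  {"grip": 0.35,"delta_pos": [0.008,-0.0016,0],"twist": 0},
  {"grip": 0.35,"delta_pos": [0.008,-0.0016,0],"twist": 0},
  {"grip": 0.35,"delta_pos": [0.008,-0.0016,0],"twist": 0},
  {"grip": 0.35,"delta_pos": [0.008,-0.0016,0],"twist": 0},
  {"grip": 0.35,"delta_pos": [0.006,-0.0014,0],"twist": 0},
  {"grip": 0.35,"delta_pos": [0.004,-0.001,0],"twist": 0},
  {"grip": 0.35,"delta_pos": [0.002,-0.0005,0],"twist": 0},
])

```text
clock: 4.57
position: [0.6483, 0.0089, 0.0206]
ee_rot: [0.702, 0.056, 0.707, -0.055]
contact_force: [-10.0, 3.1, 15.2]
width: 0.0298
```

Run:
```python
from h import *
t=snap('side','s2.png');w=snap('wrist','w2.png');s=manip.get_state();print(s['position'],s['contact_force'],s['width'])
v=np.hstack([cv2.resize(t['img'][130:250,240:440],(400,240)),cv2.resize(w['img'],(400,300))[60:]])
cv2.imwrite('pics/m2.png',v[:,:,::-1])
```

```text
[0.64847766 0.00886554 0.02062771] [-8.71839479  1.05242979 11.40483477] 0.029700573430669425
```

View pics/m2.png

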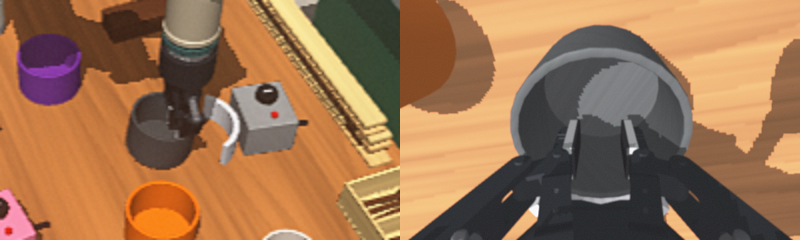

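The pot is on its way, at about (160,130) on the left of the picture, and near the band's mouth. An upward force of 11–18 N suggests the linkages are resting on the rim. I'll back off, rise a little, and go on.

Call:
step_arm([
  {"grip": 0.35,"delta_pos": [-0.004,0.0006,0],"twist": 0},
  {"grip": 0.35,"delta_pos": [-0.006,0.001,0.002],"twist": 0},
  {"grip": 0.35,"delta_pos": [0,0,0.005],"twist": 0},
  {"grip": 0.35,"delta_pos": [0,0,0.005],"twist": 0},
  {"grip": 0.35,"delta_pos": [0,0,0],"twist": 0},
])

```text
clock: 5.08
position: [0.6431, 0.0094, 0.0327]
ee_rot: [0.706, 0.055, 0.704, -0.055]
contact_force: [0.8, -0.1, -0.5]
width: 0.0297
```

Call:
step_arm([
  {"grip": 0.35,"delta_pos": [0.004,-0.0006,0],"twist": 0},
  {"grip": 0.35,"delta_pos": [0.004,-0.0006,0],"twist": 0},
  {"grip": 0.35,"delta_pos": [0.004,-0.0008,0],"twist": 0},
  {"grip": 0.35,"delta_pos": [0.005,-0.001,0],"twist": 0},
  {"grip": 0.35,"delta_pos": [0.005,-0.001,0],"twist": 0},
])

```text
clock: 5.5
position: [0.6621, 0.006, 0.0309]
ee_rot: [0.704, 0.055, 0.706, -0.055]
contact_force: [-4.7, 2.0, 4.7]
width: 0.0298
```

Call:
step_arm([
  {"grip": 0.35,"delta_pos": [0.005,-0.001,0],"twist": 0},
  {"grip": 0.35,"delta_pos": [0.005,-0.001,0],"twist": 0},
  {"grip": 0.35,"delta_pos": [0.004,-0.0008,0],"twist": 0},
  {"grip": 0.35,"delta_pos": [0.004,-0.0007,0],"twist": 0},
  {"grip": 0.35,"delta_pos": [0.002,-0.0003,0],"twist": 0},
])

```text
clock: 5.92
position: [0.6843, 0.0017, 0.031]
ee_rot: [0.705, 0.055, 0.705, -0.055]
contact_force: [-2.9, -0.0, 0.3]
width: 0.0302
```

Call:
step_arm([
  {"grip": 0.35,"delta_pos": [0.002,-0.0003,0],"twist": 0},
  {"grip": 0.35,"delta_pos": [0.002,-0.0003,0],"twist": 0},
  {"grip": 0.35,"delta_pos": [0.002,-0.0003,0],"twist": 0},
])

```text
clock: 6.17
position: [0.6895, 0.001, 0.031]
ee_rot: [0.705, 0.055, 0.705, -0.055]
contact_force: [-2.2, 0.1, -1.6]
width: 0.0301
```

Call:
step_arm([
  {"grip": 0.35,"delta_pos": [0.002,-0.0003,0],"twist": 0},
  {"grip": 0.35,"delta_pos": [0.002,-0.0003,0],"twist": 0},
])

```text
clock: 6.33
position: [0.6936, 0.0004, 0.0311]
ee_rot: [0.705, 0.055, 0.705, -0.055]
contact_force: [-2.2, -0.3, -2.1]
width: 0.0299
```

Call:
step_arm([
  {"grip": 0.35,"delta_pos": [0.002,-0.0003,0],"twist": 0},
  {"grip": 0.35,"delta_pos": [0.001,-0.0002,0],"twist": 0},
  {"grip": 0.35,"delta_pos": [0.001,-0.0001,0],"twist": 0},
])

```text
clock: 6.58
position: [0.6975, -0.0002, 0.0312]
ee_rot: [0.705, 0.055, 0.705, -0.055]
contact_force: [-1.9, 0.1, -1.3]
width: 0.0298
```

Call:
step_arm([
  {"grip": 0.35,"delta_pos": [0.001,-0.0002,0],"twist": 0},
  {"grip": 0.35,"delta_pos": [0.001,-0.0002,0],"twist": 0},
])

```text
clock: 6.75
position: [0.6994, -0.0005, 0.0313]
ee_rot: [0.705, 0.055, 0.705, -0.055]
contact_force: [-1.6, 0.6, -2.2]
width: 0.0296
```

Run:
```python
from h import *
s=manip.get_state();print(s['position'],s['contact_force'],s['width'])
```

```text
[ 6.99376101e-01 -5.02887280e-04  3.13062438e-02] [-1.57981636  0.60221788 -2.2058065 ] 0.029553896825279355
```

Call:
step_arm([
  {"grip": 0.35,"delta_pos": [0.001,-0.0002,0],"twist": 0},
  {"grip": 0.35,"delta_pos": [0.001,-0.0002,0],"twist": 0},
  {"grip": 0.35,"delta_pos": [0.001,-0.0001,0],"twist": 0},
])

```text
clock: 7.0
position: [0.7024, -0.0011, 0.0313]
ee_rot: [0.705, 0.055, 0.705, -0.055]
contact_force: [-2.4, -0.7, -1.1]
width: 0.0299
```

Call:
step_arm([
  {"grip": 0.35,"delta_pos": [0.001,-0.0002,0],"twist": 0},
  {"grip": 0.35,"delta_pos": [0.001,-0.0002,0],"twist": 0},
])

```text
clock: 7.17
position: [0.7028, -0.0011, 0.0313]
ee_rot: [0.704, 0.055, 0.706, -0.055]
contact_force: [-5.8, 0.5, 1.8]
width: 0.03
```

Call:
step_arm([
  {"grip": 0.35,"delta_pos": [0.001,-0.0002,0],"twist": 0},
  {"grip": 0.35,"delta_pos": [0.001,-0.0002,0],"twist": 0},
])

```text
clock: 7.33
position: [0.703, -0.0012, 0.0313]
ee_rot: [0.702, 0.056, 0.708, -0.055]
contact_force: [-11.2, 1.8, 4.4]
width: 0.0297
```

The tool has stalled at x=0.703 with the force rising to 11 N, so the pot is against the band. Back off, rise and look.

Call:
step_arm([
  {"grip": 0.35,"delta_pos": [-0.004,0.0006,0],"twist": 0},
  {"grip": 0.35,"delta_pos": [-0.007,0.001,0],"twist": 0},
  {"grip": 0.35,"delta_pos": [-0.008,0.0012,0],"twist": 0},
  {"grip": 0.35,"delta_pos": [0,0,0.02],"twist": 0},
  {"grip": 0.35,"delta_pos": [0,0,0.035],"twist": 0},
  {"grip": 0.35,"delta_pos": [0,0,0.04],"twist": 0},
  {"grip": 0.35,"delta_pos": [0,0,0.04],"twist": 0},
  {"grip": 0.35,"delta_pos": [0,0,0.04],"twist": 0},
  {"grip": 0.35,"delta_pos": [-0.02,-0.03,0.02],"twist": 0},
  {"grip": 0.35,"delta_pos": [-0.025,-0.03,0],"twist": 0},
])

```text
clock: 8.17
position: [0.6469, -0.0592, 0.2334]
ee_rot: [0.711, 0.053, 0.699, -0.055]
contact_force: [0.7, -1.5, 0.2]
width: 0.03
```

Call:
step_arm([
  {"grip": 1,"delta_pos": [-0.025,-0.03,0],"twist": 0},
  {"grip": 1,"delta_pos": [-0.02,-0.032,0],"twist": 0},
  {"grip": 1,"delta_pos": [-0.02,-0.032,0],"twist": 0},
  {"grip": 1,"delta_pos": [-0.02,-0.032,0],"twist": 0},
  {"grip": 1,"delta_pos": [-0.02,-0.032,0],"twist": 0},
  {"grip": 1,"delta_pos": [-0.02,-0.032,0],"twist": 0},
  {"grip": 1,"delta_pos": [-0.02,-0.032,0],"twist": 0},
  {"grip": 1,"delta_pos": [-0.018,-0.032,0],"twist": 0},
  {"grip": 1,"delta_pos": [-0.018,-0.032,0],"twist": 0},
  {"grip": 1,"delta_pos": [0,0,0],"twist": 0},
])

```text
clock: 9.0
position: [0.4583, -0.3513, 0.2268]
ee_rot: [0.705, 0.055, 0.705, -0.059]
contact_force: [0.8, 0.7, -0.0]
width: 0.0849
```

Run:
```python
from h import *
t=snap('top');w=snap('wrist');s=manip.get_state();print(s['position'],s['width'])
v=np.hstack([cv2.resize(t['img'][70:150,232:312],(400,400),interpolation=cv2.INTER_CUBIC),cv2.resize(w['img'][:,80:500],(400,400))])
for n,p,d in (('home rim',(.678,.002,.06),t),('glue',(.4703,-.3465,.105),w)):print(n,proj(d,p))
cv2.imwrite('pics/m3.png',v[:,:,::-1])
```

```text
[ 0.46067404 -0.34627556  0.22659151] 0.08553323139159372
home rim (np.float64(268.8580411608629), np.float64(130.56235490925272))
glue (np.float64(283.4778868601231), np.float64(206.47588986063562))
```

View pics/m3.png

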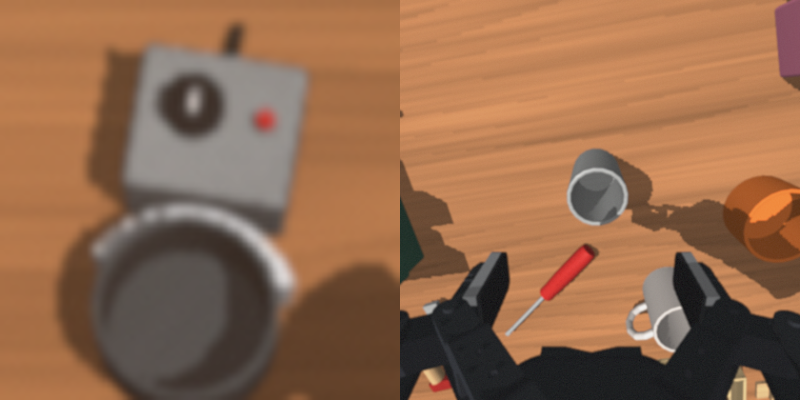

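The pot sits inside the band: rim centre at about (269.0,131.9) in the full top image, where (268.9,130.6) was predicted for home. The wrist view shows the glue pot rim at (288,206).

Run:
```python
from h import *
t=snap('top');w=snap('wrist');s=manip.get_state();print(s['position'])
g=onz(w,288,206,.105);print(g,g-s['position'])
print(onz(w,(568-400)/.952+80,206,.105),onz(w,(628-400)/.952+80,206,.105))
print('pot',onz(t,269,131.9,.06))
```

```text
[ 0.46165693 -0.34441309  0.22655382]
[ 0.47197559 -0.33883705  0.105     ] [ 0.01031866  0.00557604 -0.12155382]
[ 0.46743847 -0.36748818  0.105     ] [ 0.47650785 -0.3102167   0.105     ]
pot [0.67457776 0.00162416 0.06      ]
```

Call:
step_arm([
  {"grip": 1,"delta_pos": [0.01,0.004,-0.02],"twist": 0},
  {"grip": 1,"delta_pos": [0,0,-0.03],"twist": 0},
  {"grip": 1,"delta_pos": [0,0,-0.03],"twist": 0},
  {"grip": 1,"delta_pos": [0,0,-0.03],"twist": 0},
  {"grip": 1,"delta_pos": [0,0,-0.025],"twist": 0},
  {"grip": 1,"delta_pos": [0,0,-0.015],"twist": 0},
  {"grip": 1,"delta_pos": [0,0,-0.011],"twist": 0},
  {"grip": 1,"delta_pos": [0,0,0],"twist": 0},
])

```text
clock: 9.87
position: [0.471, -0.3387, 0.0632]
ee_rot: [0.704, 0.056, 0.706, -0.054]
contact_force: [-0.3, -0.0, -0.8]
width: 0.0858
```

Call:
step_arm([
  {"grip": 0.6,"delta_pos": [0,0,0],"twist": 0},
  {"grip": 0.4,"delta_pos": [0,0,0],"twist": 0},
  {"grip": 0.4,"delta_pos": [0,0,0],"twist": 0},
  {"grip": 0.4,"delta_pos": [0,0,0],"twist": 0},
  {"grip": 0.4,"delta_pos": [0,0,0],"twist": 0},
  {"grip": 0.4,"delta_pos": [0,0,0],"twist": 0},
], force=40)

```text
clock: 10.37
position: [0.4726, -0.3422, 0.0672]
ee_rot: [0.706, 0.055, 0.704, -0.056]
contact_force: [0.4, -0.3, 6.2]
width: 0.0596
```

Call:
step_arm([
  {"grip": 0.4,"delta_pos": [0,0,0],"twist": 0},
  {"grip": 0.4,"delta_pos": [0,0,0.005],"twist": 0},
  {"grip": 0.4,"delta_pos": [0,0,0.015],"twist": 0},
  {"grip": 0.4,"delta_pos": [0,0,0.025],"twist": 0},
  {"grip": 0.4,"delta_pos": [0,0,0.03],"twist": 0},
  {"grip": 0.4,"delta_pos": [0,0,0.03],"twist": 0},
  {"grip": 0.4,"delta_pos": [0,0,0.025],"twist": 0},
  {"grip": 0.4,"delta_pos": [0,0,0],"twist": 0},
  {"grip": 0.4,"delta_pos": [0,0,0],"twist": 0},
])

```text
clock: 11.12
position: [0.4714, -0.341, 0.1961]
ee_rot: [0.705, 0.055, 0.704, -0.056]
contact_force: [0.4, -0.4, -3.5]
width: 0.0595
```

Run:
```python
from h import *
t=snap('side');w=snap('wrist');s=manip.get_state();print(s['position'],s['contact_force'],s['width'])
v=np.hstack([cv2.resize(t['img'][140:380,220:460],(400,400),interpolation=cv2.INTER_CUBIC),cv2.resize(w['img'][:,80:500],(400,400))])
cv2.imwrite('pics/m4.png',v[:,:,::-1])
```

```text
[ 0.47010351 -0.33985464  0.19337794] [ 0.36541693  0.16690557 -2.89094959] 0.059173867979231305
```

View pics/m4.png

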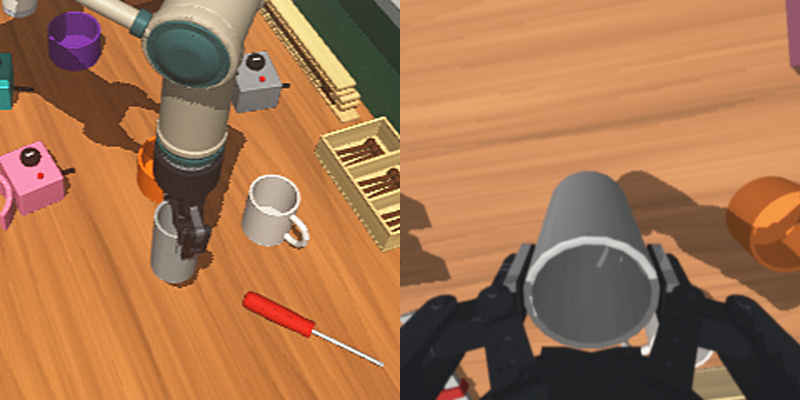

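The glue pot is held upright (left picture, about (180,245)) with its rim centred between the pads (right picture, (592,293)). Next is a check of its offset from the tool.

Run:
```python
from h import *
w=snap('wrist');s=manip.get_state();p=s['position'];print(p)
print([ (onz(w,281.7,v,p[2]+.039)-p).round(4) for v in (305,308)], (onz(w,(525-400)/.952+80,300,p[2]+.039)-onz(w,(660-400)/.952+80,300,p[2]+.039)).round(4))
```

```text
[ 0.47005557 -0.33978948  0.19297229]
[array([-0.004 ,  0.0019,  0.039 ]), array([-0.0025,  0.0016,  0.039 ])] [-0.009  -0.0567  0.    ]
```

Call:
step_arm([
  {"grip": 0.4,"delta_pos": [0.006,0.01,0],"twist": 0},
  {"grip": 0.4,"delta_pos": [0.012,0.02,0],"twist": 0},
  {"grip": 0.4,"delta_pos": [0.016,0.026,0],"twist": 0},
  {"grip": 0.4,"delta_pos": [0.016,0.026,0],"twist": 0},
  {"grip": 0.4,"delta_pos": [0.016,0.026,0],"twist": 0},
  {"grip": 0.4,"delta_pos": [0.016,0.026,0],"twist": 0},
  {"grip": 0.4,"delta_pos": [0.016,0.026,0],"twist": 0},
  {"grip": 0.4,"delta_pos": [0.016,0.026,0],"twist": 0},
  {"grip": 0.4,"delta_pos": [0.016,0.026,0],"twist": 0},
  {"grip": 0.4,"delta_pos": [0.016,0.026,0],"twist": 0},
])

```text
clock: 12.1
position: [0.6173, -0.1003, 0.1936]
ee_rot: [0.704, 0.056, 0.706, -0.055]
contact_force: [0.9, -0.0, -2.6]
width: 0.0592
```

Call:
step_arm([
  {"grip": 0.4,"delta_pos": [0.016,0.026,0],"twist": 0},
  {"grip": 0.4,"delta_pos": [0.016,0.026,0],"twist": 0},
  {"grip": 0.4,"delta_pos": [0.013,0.026,0],"twist": 0},
  {"grip": 0.4,"delta_pos": [0.01,0.015,0],"twist": 0},
  {"grip": 0.4,"delta_pos": [0.004,0.01,0],"twist": 0},
  {"grip": 0.4,"delta_pos": [0,0,0],"twist": 0},
  {"grip": 0.4,"delta_pos": [0,0,0],"twist": 0},
  {"grip": 0.4,"delta_pos": [0,0,0],"twist": 0},
])

```text
clock: 12.77
position: [0.6755, -0.0015, 0.195]
ee_rot: [0.704, 0.055, 0.705, -0.056]
contact_force: [-0.9, -0.2, -2.6]
width: 0.0593
```

Call:
step_arm([
  {"grip": 0.4,"delta_pos": [0.002,0.002,-0.01],"twist": 0},
  {"grip": 0.4,"delta_pos": [0,0,-0.02],"twist": 0},
  {"grip": 0.4,"delta_pos": [0,0,-0.02],"twist": 0},
  {"grip": 0.4,"delta_pos": [0,0,-0.02],"twist": 0},
  {"grip": 0.4,"delta_pos": [0,0,-0.015],"twist": 0},
  {"grip": 0.4,"delta_pos": [0,0,-0.01],"twist": 0},
  {"grip": 0.4,"delta_pos": [0,0,-0.008],"twist": 0},
  {"grip": 0.4,"delta_pos": [0,0,-0.004],"twist": 0},
  {"grip": 0.4,"delta_pos": [0,0,-0.002],"twist": 0},
  {"grip": 0.4,"delta_pos": [0,0,0],"twist": 0},
])

```text
clock: 13.6
position: [0.6786, 0.0017, 0.0865]
ee_rot: [0.705, 0.055, 0.705, -0.055]
contact_force: [-0.1, 0.3, -2.7]
width: 0.0594
```

Call:
step_arm([
  {"grip": 0.4,"delta_pos": [0,0,-0.002],"twist": 0},
  {"grip": 0.4,"delta_pos": [0,0,-0.001],"twist": 0},
  {"grip": 0.4,"delta_pos": [0,0,-0.001],"twist": 0},
  {"grip": 0.4,"delta_pos": [0,0,-0.001],"twist": 0},
])

```text
clock: 13.93
position: [0.6786, 0.002, 0.0817]
ee_rot: [0.705, 0.055, 0.705, -0.055]
contact_force: [-0.3, -0.3, -3.0]
width: 0.0593
```

Call:
step_arm([
  {"grip": 0.4,"delta_pos": [0,0,-0.002],"twist": 0},
  {"grip": 0.4,"delta_pos": [0,0,-0.002],"twist": 0},
  {"grip": 0.4,"delta_pos": [0,0,-0.001],"twist": 0},
  {"grip": 0.4,"delta_pos": [0,0,-0.001],"twist": 0},
])

```text
clock: 14.27
position: [0.6782, 0.002, 0.075]
ee_rot: [0.705, 0.055, 0.705, -0.055]
contact_force: [-0.3, 0.7, -3.1]
width: 0.0594
```

Call:
step_arm([
  {"grip": 0.4,"delta_pos": [0,0,-0.001],"twist": 0},
  {"grip": 0.4,"delta_pos": [0,0,-0.001],"twist": 0},
])

```text
clock: 14.43
position: [0.6784, 0.0019, 0.0732]
ee_rot: [0.705, 0.055, 0.705, -0.055]
contact_force: [0.6, -0.2, -2.7]
width: 0.0592
```

Call:
step_arm([
  {"grip": 0.4,"delta_pos": [0,0,-0.001],"twist": 0},
  {"grip": 0.4,"delta_pos": [0,0,-0.001],"twist": 0},
])

```text
clock: 14.6
position: [0.6788, 0.0018, 0.0721]
ee_rot: [0.705, 0.055, 0.705, -0.055]
contact_force: [-2.0, -1.0, 5.6]
width: 0.0589
```

Contact came at TCP z=0.072, as expected. Release slowly, then rise.

Call:
step_arm([
  {"grip": 0.4,"delta_pos": [0,0,0.0005],"twist": 0},
  {"grip": 0.72,"delta_pos": [0,0,0],"twist": 0},
  {"grip": 0.76,"delta_pos": [0,0,0],"twist": 0},
  {"grip": 0.85,"delta_pos": [0,0,0],"twist": 0},
  {"grip": 1,"delta_pos": [0,0,0],"twist": 0},
  {"grip": 1,"delta_pos": [0,0,0],"twist": 0},
  {"grip": 1,"delta_pos": [0,0,0],"twist": 0},
])

```text
clock: 15.18
position: [0.6785, 0.002, 0.0719]
ee_rot: [0.705, 0.055, 0.705, -0.055]
contact_force: [0.7, -0.4, -0.1]
width: 0.0851
```

Call:
step_arm([
  {"grip": 1,"delta_pos": [0,0,0.01],"twist": 0},
  {"grip": 1,"delta_pos": [0,0,0.02],"twist": 0},
  {"grip": 1,"delta_pos": [0,0,0.03],"twist": 0},
  {"grip": 1,"delta_pos": [0,0,0.04],"twist": 0},
  {"grip": 1,"delta_pos": [0,0,0.04],"twist": 0},
  {"grip": 1,"delta_pos": [-0.02,-0.02,0.02],"twist": 0},
  {"grip": 1,"delta_pos": [-0.03,-0.025,0],"twist": 0},
  {"grip": 1,"delta_pos": [-0.03,-0.025,0],"twist": 0},
  {"grip": 1,"delta_pos": [-0.03,-0.025,0],"twist": 0},
  {"grip": 1,"delta_pos": [-0.03,-0.025,0],"twist": 0},
])

```text
clock: 16.02
position: [0.537, -0.1188, 0.2329]
ee_rot: [0.705, 0.055, 0.704, -0.055]
contact_force: [0.1, -0.1, 1.3]
width: 0.0855
```

Call:
step_arm([
  {"grip": 1,"delta_pos": [-0.03,-0.025,0],"twist": 0},
  {"grip": 1,"delta_pos": [-0.03,-0.025,0],"twist": 0},
  {"grip": 1,"delta_pos": [-0.02,-0.025,0],"twist": 0},
  {"grip": 1,"delta_pos": [-0.01,-0.02,0],"twist": 0},
  {"grip": 1,"delta_pos": [0,0,0],"twist": 0},
])

```text
clock: 16.43
position: [0.4463, -0.2163, 0.233]
ee_rot: [0.705, 0.056, 0.705, -0.058]
contact_force: [0.0, 0.9, -0.7]
width: 0.0852
```

Run:
```python
from h import *
t=snap('top');w=snap('side');s=manip.get_state();print(s['position'],s['clock'])
v=np.hstack([cv2.resize(t['img'][70:150,232:312],(400,400),interpolation=cv2.INTER_CUBIC),cv2.resize(w['img'][90:250,260:420],(400,400),interpolation=cv2.INTER_CUBIC)])
cv2.imwrite('pics/m5.png',v[:,:,::-1])
for p in ((.678,.002,.06),(.6746,.0016,.06),(.678,.002,.11)):
  u=proj(t,p);print(((u[0]-232)*5,(u[1]-70)*5))
```

```text
[ 0.44828416 -0.21348011  0.23268096] 16.5333
(np.float64(184.29020580431455), np.float64(302.81177454626356))
(np.float64(185.0480716346425), np.float64(309.45679242952224))
(np.float64(183.09616940772116), np.float64(277.6369222865463))
```

View pics/m5.png

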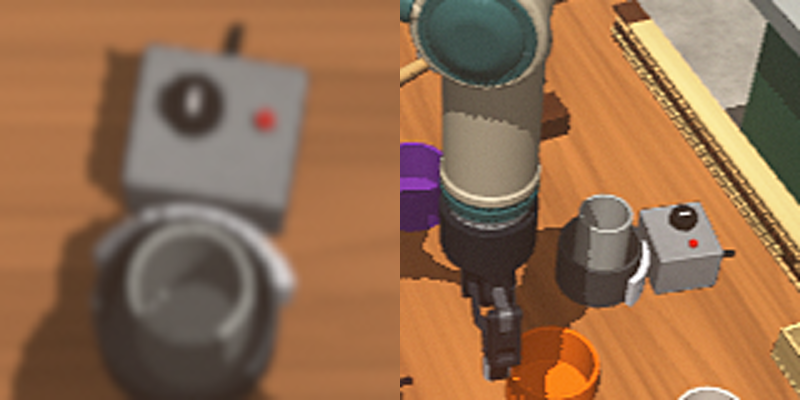

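The glue pot stands upright inside the wide pot. The top view leaves 1–3 mm of doubt about the gap, so I'll look straight down on it with the wrist camera.

Call:
step_arm([
  {"grip": 1,"delta_pos": [0.035,0.02,0.005],"twist": 0},
  {"grip": 1,"delta_pos": [0.035,0.02,0.005],"twist": 0},
  {"grip": 1,"delta_pos": [0.035,0.02,0.005],"twist": 0},
  {"grip": 1,"delta_pos": [0.035,0.02,0.005],"twist": 0},
  {"grip": 1,"delta_pos": [0.035,0.02,0],"twist": 0},
  {"grip": 1,"delta_pos": [0.035,0.02,0],"twist": 0},
  {"grip": 1,"delta_pos": [0.035,0.02,0],"twist": 0},
  {"grip": 1,"delta_pos": [0.035,0.02,0],"twist": 0},
  {"grip": 1,"delta_pos": [0.035,0.02,0],"twist": 0},
  {"grip": 1,"delta_pos": [0.035,0.02,0],"twist": 0},
])

```text
clock: 17.37
position: [0.8, -0.0092, 0.2518]
ee_rot: [0.705, 0.055, 0.705, -0.054]
contact_force: [0.9, -1.5, 0.2]
width: 0.0856
```

Call:
step_arm([
  {"grip": 1,"delta_pos": [0,0,0],"twist": 0},
  {"grip": 1,"delta_pos": [0,0,0],"twist": 0},
  {"grip": 1,"delta_pos": [0,0,0],"twist": 0},
  {"grip": 1,"delta_pos": [0,0,0],"twist": 0},
])

```text
clock: 17.7
position: [0.7976, -0.0126, 0.2524]
ee_rot: [0.705, 0.055, 0.705, -0.055]
contact_force: [0.2, 0.3, -0.1]
width: 0.0856
```

Run:
```python
from h import *
w=snap('wrist');s=manip.get_state();print(s['position'],w['C'])
for p in ((.678,.002,.06),(.7254,-.0054,.04),(.678,.002,.04)):print(proj(w,p))
cv2.imwrite('pics/w5.png',cv2.resize(w['img'][0:260,150:420],None,fx=2.3,fy=2.3,interpolation=cv2.INTER_CUBIC)[:,:,::-1])
```

```text
[ 0.79744344 -0.01315739  0.25293821] [0.71504912 0.00117093 0.39448572]
(np.float64(275.54530161565435), np.float64(60.20486684148142))
(np.float64(276.0582910193423), np.float64(109.68741346486408))
(np.float64(275.83211599141134), np.float64(62.4758441310272))
```

View pics/w5.png

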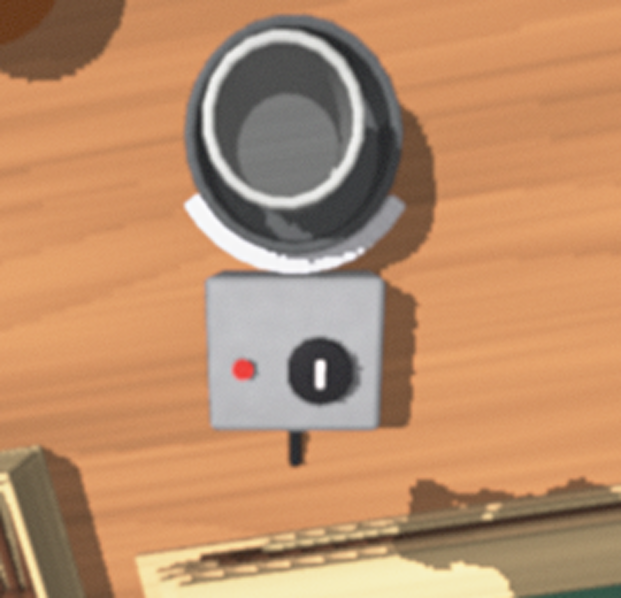

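Pot and band are concentric (both centred near column 294 of the crop). The pot's front edge is at row ~257 and the band's outer edge at row ~273. I'll measure the gap numerically.

Run:
```python
from h import *
from scipy.optimize import least_squares
w=snap('wrist');im=w['img'];g=cv2.cvtColor(im,cv2.COLOR_RGB2GRAY)
for u in (272,278,284): print(u,[int(x) for x in g[98:126,u]])
# bright band top pixels and dark pot outer edge along rays from the pot centre
hsv=cv2.cvtColor(im,cv2.COLOR_RGB2HSV)
c=np.array([277.5,59.]); pot=[];bo=[]
for a in np.radians(np.arange(35,146,3)):
    d=np.array([np.cos(a),np.sin(a)]); r=np.arange(38,62,.25); pts=c+r[:,None]*d
    val=cv2.remap(g,pts[:,0].astype(np.float32)[None],pts[:,1].astype(np.float32)[None],1)[0].astype(float)
    br=np.nonzero(val>195)[0]
    if len(br)>4: pot.append(onz(w,*pts[br[0]],.06)[:2]); bo.append(onz(w,*pts[br[-1]],.04)[:2])
for n,P,r0 in (('pot',pot,.048),('band outer',bo,.060)):
    P=np.array(P); s=least_squares(lambda q:np.hypot(*(P-q).T)-r0,P.mean(0)-[.05,0],loss='soft_l1',f_scale=.001)
    print(n,s.x.round(4),len(P),np.abs(s.fun).max().round(4),np.median(np.abs(s.fun)).round(4))
```

```text
272 [113, 108, 108, 109, 104, 87, 78, 95, 110, 111, 101, 109, 176, 237, 247, 246, 245, 246, 246, 230, 165, 120, 138, 168, 183, 191, 190, 191]
278 [98, 104, 105, 109, 107, 99, 85, 83, 103, 105, 105, 100, 116, 141, 192, 239, 246, 246, 246, 239, 184, 128, 137, 165, 184, 189, 193, 194]
284 [64, 61, 69, 88, 98, 92, 85, 99, 113, 109, 102, 103, 127, 144, 158, 188, 221, 240, 245, 234, 173, 123, 136, 167, 181, 187, 189, 191]
pot [0.6813 0.007 ] 28 0.0022 0.0007
band outer [0.6753 0.0037] 28 0.0005 0.0002
```

Run:
```python
from h import *
w=snap('wrist');g=cv2.cvtColor(w['img'],cv2.COLOR_RGB2GRAY).astype(int)
for u in (266,269,272,275): 
    col=g[:,u]; e=[v for v in range(100,124) if (col[v]-180)*(col[v+1]-180)<0]
    e=[v+(180-col[v])/(col[v+1]-col[v]) for v in e][:2]
    p=onz(w,u,e[0],.06);b=onz(w,u,e[1],.04);c=np.array([.6753,.0037]);print(u,np.round(e,2),'pot edge r from band centre',np.hypot(*(p[:2]-c)).round(4),'band outer r',np.hypot(*(b[:2]-c)).round(4))
# pot rim away from band: contour where not bright, top half
hsv=cv2.cvtColor(w['img'],cv2.COLOR_RGB2HSV); P=[]
ctr=np.array([277.5,59.])
for a in np.radians(np.arange(182,340,4)):
    for r in np.arange(40,60,.25):
        x,y=ctr+r*np.array([np.cos(a),np.sin(a)])
        if y>1 and hsv[int(round(y)),int(round(x)),1]>95: P.append(onz(w,x,y,.06)[:2]);break
P=np.array(P)
from scipy.optimize import least_squares
s=least_squares(lambda q:np.hypot(*(P-q).T)-.048,P.mean(0),loss='soft_l1',f_scale=.001);print('pot centre (free side)',s.x.round(4),len(P),np.median(np.abs(s.fun)).round(4))
s=least_squares(lambda q:np.hypot(*(P-q[:2]).T)-q[2],[*P.mean(0),.048],loss='soft_l1',f_scale=.001);print(s.x.round(4))
```

```text
266 [108.12 116.7 ] pot edge r from band centre 0.0505 band outer r 0.0602
269 [109.29 117.14] pot edge r from band centre 0.051 band outer r 0.0601
272 [110.05 117.68] pot edge r from band centre 0.0513 band outer r 0.0602
275 [111.38 118.04] pot edge r from band centre 0.0523 band outer r 0.0603
pot centre (free side) [0.6791 0.0034] 40 0.0002
[0.6787 0.0034 0.0477]
```

The pot centre measures (0.6791, 0.0034). Home by the band fit is (0.6793, 0.0031), so it is home to within about 0.5 mm. Handing in.

```bash
python3 -c "
from rig import manip
print(manip.get_state()['clock']);print(manip.sign_off())"
```

```text
17.85
the job is handed in; nothing more can be done
None
```

The job is done and handed in at 17.9 s. The wide dark pot is home in the grey collar, and the glue pot stands upright inside it.

- **Pushing the pot:** I pushed the front wall from inside with two half-open fingers until it stalled against the band at about 11 N. Early in the push the tool read up to 18 N vertically. I took this for the gripper linkages or wall friction pressing down on the pot, so I rose 12 mm and finished with low force. No picture showed the pot lifted or tipped.
- **Placing the glue pot:** I gripped it near the top, carried it over and lowered it in 1 mm steps. It touched at the expected height, with the tool reading about 6 N, and I then opened the gripper slowly.
- **Is the pot home?** In the last close look its free rim put the centre at (0.6791, 0.0034). The band fit gives home as (0.6793, 0.0031), so the two agree to about 0.4 mm.
- **Checks that disagreed:** Two rougher checks did not match this. The overhead camera put the pot 3–5 mm short of home. A fit along the shadowed edge by the band put it 2 mm past home and 4 mm to the side. I trusted the free-rim fit and the firm stall.
- **Other things on the bench:** I never went near them, and those in the last pictures looked unmoved, but I did not measure them again.

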